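# Shim the short foot of a rocking dial gauge stand

## Task

The dial gauge stand rocks because its red foot is too short. Without gripping or lifting anything, push the orange shim, thin edge first, along the worktop under that foot until the foot stands on the shim's flat step and the stand is level, then press down on the green pad at the opposite corner to prove that it no longer rocks. Leave the shim in place, do not shove the stand along the worktop or tip it over, and leave everything else where it is.

Things in the scene. Friction and masses are not known exactly. Their poses are not given: they have to be found in the camera images.
- gauge_stand: loose dial gauge stand, 1.0 to 1.45 kg: grey base plate 140 x 140 x 14 mm on four feet. Origin: under the plate's centre, 30 mm below its top, level with the undersides of the three good black feet; x to its back edge, y to its left, z up. Feet at x, y = +-54 mm. Steel column at x 28, y -48, 165 mm high, carries a dial (42 mm across) at x -24, y -48, 97 to 139 mm up
- short_foot (a point): centre of the underside of the red foot, front right (stand x -54, y -54 mm), 6 mm shorter than the others. 29 mm across, bevelled below (flat bottom 10 mm across). At the start the stand leans about 4.5 degrees down on to it, so that it rests on the worktop and the back left foot hangs in the air
- plate_centre (a point): centre of the top of the grey base plate. If the shim is driven in until its tail block meets the red foot's rim (foot centre at shim x -11 mm), pushing on shoves the whole stand
- check_pad: green disc 28 mm across, 4 mm thick, fixed on the back left corner of the base plate (x +45, y +45 of the stand), the corner opposite the red foot. Origin: centre of its underside; its top is 4 mm higher, 34 mm above the worktop once the stand is level
- shim: loose orange nylon shim, 101 x 48 mm, 60 g, slippery. Origin: on its underside; x points to its thin edge. From the back: tail block x -50 to -25 mm, 18 mm high, flat upright back face to push on; flat step x -25 to +11, 6 mm high; ramp x +11 to +51, down to 1.5 mm. Starts flat on the worktop before the red foot, thin edge towards it. Some 2 to 5 N drive it under
- weight: bystander: brass 200 g weight with a knob, 36 mm across, 40 mm high; origin at its underside
- tin: bystander: aluminium sample tin, 63 mm across, 36 mm high; origin at its underside
- marker: bystander: white marker pen with a red cap, 135 mm long along its y, lying; origin at its underside
- nut: bystander: steel hexagon nut, 27 mm across, 13 mm high; origin at its underside
- tamper: bystander: hand tamper with wooden handle standing on its foot, 52 mm across, 162 mm high; origin at its underside
- callipers: bystander: callipers lying, 215 mm long along their y, 75 mm wide, 16 mm high; origin at the underside

How it is judged:
By the outcome, as a careful person would: the job done as asked, in the order asked, and still so for the second after the job is handed in, with the robot touching nothing.
It also fails if it takes over 54 s, if anything falls off the work surface, if the arm or the gripper's body presses on something with over 40 N, if the wrist force passes 120 N, or if a joint passes its speed limit or range.

## Robot

A 6-joint arm with a two-finger parallel gripper is mounted at the origin on a cart in front of the work surface, level with it; the furniture and walls round the work are solid. World frame = base frame: x ahead of the robot, y to its left, z up, the work surface at z = 0. Lengths are in m, angles in degrees, forces in N, time in s.
With the tool pointing down it reaches from about 0.3 to 0.75 m from the base axis. Payload 8.5 kg.
Tool frame: the origin (TCP) lies between the finger pads; the fingertips stand ctrl.tip_extent ahead of it and the grasp point (between the pads) lies 5 mm behind it (ctrl.tip_extent is the distance from the TCP to the fingertips, in m); z points along the fingers, y is the line along which they close (so a half turn about z gives the same grasp; the last joint's range is limited). The gripper opens to 85 mm and grips with 20 to 120 N. Pads are 22 mm wide; open, the fingers measure 114 mm over their backs; the gripper's body (76 mm by 85 mm) begins 54 mm behind the grasp point. The pads swing forward as they close: fully open they stand 13 mm farther back than shut.
Start: joints at [-12.336, 21.807, 74.336, -0, 83.858, -12.336], TCP at [0.55, 0, 0.217] pointing down, gripper open.
Joint ranges: [-178.18, 178.18], [-50.72, 133.34], [12.68, 142.11], [-81.47, 261.47], [9.98, 163.14], [-165.26, 165.26]. Speed limits (degrees/s): [136.94, 136.94, 180, 180, 180, 180].

## Interface

Orientations are given as [roll, pitch, yaw] about the fixed x, y, z axes, in that order (R = Rz(yaw) Ry(pitch) Rx(roll)).
In Python, from plant import ctrl gives the robot as it stands.
- The arm moves only by the shell command python3 -m creep 'ROWS' [FORCE]. ROWS is JSON, one flat list of numbers, 5 for each row, row after row: the shift along the tool's x, y, z in mm, then the turn about the tool's z in degrees, then the gripper command: -1 is shut, 1 is fully open, values between are in proportion. In form: [dx, dy, dz, spin, claw, dx, dy, dz, spin, claw, ...]. A call has 1 to 8 rows; each row shifts and turns the commanded pose from where the row before left it, along the tool's axes as they then stand; what a row does not reach is not made up. A row lasts 1/10 s, in which the tool goes at most 50 mm and 8.59 degrees, less where a joint would pass 70% of its speed; a pose out of reach is approached as far as the arm can. A call with a gripper value outside its range is refused whole. The fingers move at their own pace and stop on an object; FORCE is the grip in N (left out, the last holds). Time passes only in rows, so rows that do not move let the fingers close. It gives the time, the measured TCP pose, the force, the opening and the grip force at its end, in the units of the state.
- ctrl.observe(): the state, without advancing time (a new reading comes with each control period).
- ctrl.snapshot(name): name is "scene" or "side" or "wrist"; returns the picture (384x512x3 uint8, blue, green, red); there is no depth.
- ctrl.camera_params(name): a dict with "K" (3x3 intrinsics, pixels), "rvec" (rotation vector, rad) and "tvec" (3), from world to camera coordinates, as OpenCV has them. Camera axes: x right, y down, z forward; pixel columns grow to the right and rows downward; lengths in m; the calibration is good to about 2 mm. A picture is of the moment at which its call begins: read the wrist's pose just before it. camera_params takes no time and is no camera call; for the wrist camera it gives the pose at the moment of the call.
- ctrl.job_done(): hands the job in; it is judged then, once.
Trained networks look in the newest picture that a camera, given by its name, has taken for a name from the list of things; names that differ only in an ending like _2 or _b are one class to them, and where a whole thing is asked for, a point or a joint stands for the part that bears it (a point fixed in the world has none). Each returns a list of dicts, best first, with "p" (0 to 1); they miss things now and then, are a little off and sometimes report something else, mostly with a low value. They report only what shows in the picture. A call takes as long as a camera call.
- ctrl.find_in(camera, thing): "position" ([x, y, z] in m, in world coordinates, good to about 4 mm: the middle of the surface that is visible of it).
- ctrl.outline_of(camera, thing): "pixels" (384x512 bool, what is visible of it).
- ctrl.tip_of(camera, thing): "position" ([x, y, z] in m, in world coordinates, good to about 4 mm: a listed point, or the origin of a listed thing).
The state is a dict: "time_s": time; "joint_pos": joint angles; "joint_vel": joint speeds; "tau": joint torques, N m; "ee_pos": TCP position; "tool_rot": TCP orientation; "force": force on the tool from outside, world axes, zero at the start; "ft_torque": the same for the moment, N m; "finger_gap": finger opening in m; "grip_force": force on a finger pad.
Only numpy, scipy, OpenCV 4.12 (cv2) and the standard library are available. Lean on these libraries where they do the work, as an engineer would, in place of code of your own. Each camera call takes 0.05 s, during which the arm holds its last target. There are 200 camera calls.

## Working session

There is one attempt and no reset: what is moved stays moved. The work goes in short steps, Python scripts to look and compute and a shell command to move; the robot and the scene stay as the last step left them, time stands still between calls to the robot, and variables do not carry over. Pictures are saved under pics/ and viewed, at most 10 in all, crops included, and the job is handed in when it is done.

```bash
ls; mkdir -p pics
python3 - <<'E'
from plant import ctrl
import cv2,numpy as np
s=ctrl.observe();print(s['time_s'],s['ee_pos'],s['tool_rot'],ctrl.tip_extent)
for c in("scene","side"):
    im=ctrl.snapshot(c);cv2.imwrite(f"pics/{c}0.png",im)
    for t in["gauge_stand","short_foot","plate_centre","check_pad","shim","weight","tin","marker","nut","tamper","callipers"]:
        r=ctrl.tip_of(c,t)
        print(c,t,[(np.round(q['position'],4).tolist(),round(q['p'],2)) for q in r[:2]])
print(ctrl.observe()['time_s'])
E
```

```text
pics
0.0 [5.49677910e-01 5.85164422e-05 2.16711977e-01] [-1.79917668e+02 -1.94396234e-02  8.99980047e+01] 0.014
scene gauge_stand [([0.6179, 0.1384, 0.002], 0.73), ([0.4658, 0.0882, -0.0015], 0.28)]
scene short_foot [([0.5582, 0.0942, -0.003], 0.95)]
scene plate_centre [([0.6129, 0.1386, 0.0314], 0.9)]
scene check_pad [([0.6556, 0.1822, 0.035], 0.56), ([0.4154, -0.1254, 0.0017], 0.56)]
scene shim [([0.4657, 0.0893, -0.0015], 0.63), ([0.4129, -0.3055, 0.0015], 0.25)]
scene weight [([0.5049, -0.1822, 0.0028], 0.63)]
scene tin [([0.5311, -0.0934, -0.0001], 0.83)]
scene marker [([0.4147, -0.124, 0.0017], 0.8)]
scene nut [([0.4393, 0.3204, 0.0005], 0.4)]
scene tamper [([0.5752, -0.2734, 0.0028], 0.83)]
scene callipers [([0.416, -0.3054, 0.0005], 0.73)]
side gauge_stand [([0.5564, 0.0929, 0.0029], 0.75), ([0.6124, 0.1457, 0.0028], 0.69)]
side short_foot [([0.5544, 0.0906, 0.0024], 0.67)]
side plate_centre [([0.6105, 0.1441, 0.0298], 0.57)]
side check_pad []
side shim [([0.4656, 0.09, -0.003], 0.59)]
side weight [([0.5052, -0.1857, -0.0013], 0.66)]
side tin [([0.4138, -0.3063, -0.0028], 0.74), ([0.5273, -0.0984, -0.0003], 0.58)]
side marker [([0.416, -0.1207, -0.0033], 0.55)]
side nut [([0.434, 0.3216, -0.0006], 0.44), ([0.5288, -0.098, 0.0009], 0.44)]
side tamper [([0.5797, -0.2717, 0.0042], 0.81)]
side callipers [([0.4118, -0.3065, 0.0014], 0.59), ([0.5788, -0.2735, 0.0015], 0.57)]
1.2
```

View pics/scene0.png

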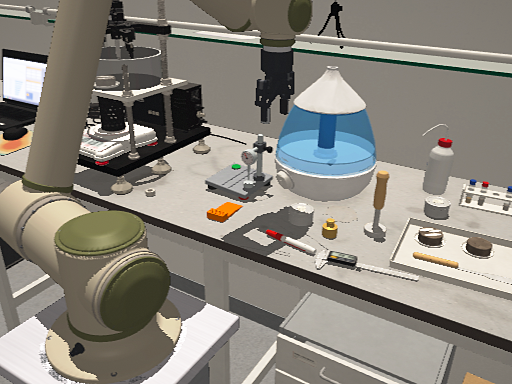

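View pics/side0.png

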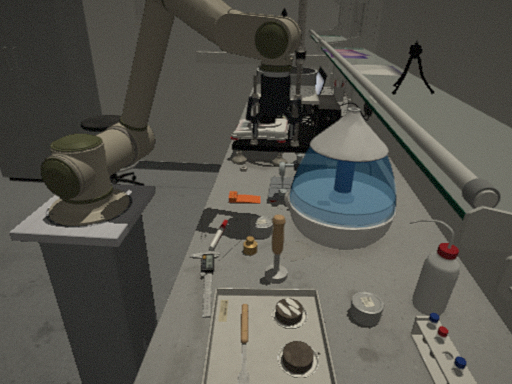

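```bash
python3 -m creep '[30,-25,0,0,-0.6,40,-40,0,0,-0.6,20,-15,0,0,-0.6,0,0,0,0,-0.6]'
cat > h.py <<'E'
from plant import ctrl
import cv2,numpy as np
def cam(c):
    p=ctrl.camera_params(c);R=cv2.Rodrigues(np.array(p['rvec'],float))[0];return np.array(p['K']),R,np.array(p['tvec'],float).ravel()
def ray(c,uv,z,P=None):
    K,R,t=P or cam(c);uv=np.atleast_2d(uv)
    d=(R.T@np.linalg.inv(K)@np.c_[uv,np.ones(len(uv))].T).T;C=-R.T@t
    return C+d*((z-C[2])/d[:,2])[:,None]
def look(c,name,things):
    s=ctrl.observe();P=cam(c);im=ctrl.snapshot(c);cv2.imwrite(f"pics/{name}.png",im)
    print(round(s['time_s'],2),np.round(s['ee_pos'],4),np.round(s['tool_rot'],2),'cam',np.round(-P[1].T@P[2],3))
    for t in things:
        print(t,[(np.round(q['position'],4).tolist(),round(q['p'],2)) for q in ctrl.tip_of(c,t)[:2]])
    return im,P
E
python3 - <<'E'
from h import *
look('wrist','w1',["short_foot","plate_centre","check_pad","shim","gauge_stand"])
E
```

```text
time_s: 1.6
ee_pos: [0.4728, 0.0874, 0.2179]
tool_rot: [180.0, -0.0, 90.2]
force: [-0.9, 0.1, 0.9]
finger_gap: 0.0283
grip_force: 0.0
1.6 [0.4728 0.0874 0.2179] [ 1.7999e+02 -2.0000e-02  9.0170e+01] cam [0.471 0.163 0.375]
short_foot [([0.5556, 0.0911, 0.0], 0.92)]
plate_centre [([0.6157, 0.1436, 0.0316], 0.76)]
check_pad [([0.6599, 0.1845, 0.0326], 0.74)]
shim []
gauge_stand [([0.6144, 0.1423, 0.005], 0.96)]
```

View pics/w1.png

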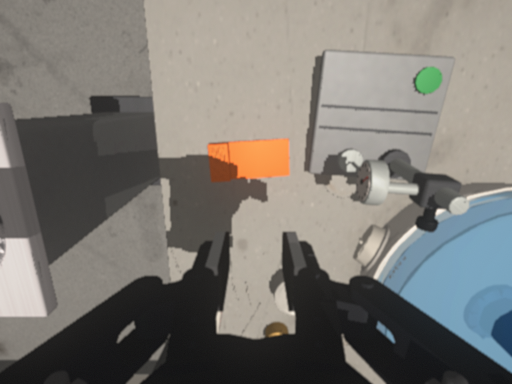

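Run:
```python
from h import *
im=cv2.imread('pics/w1.png');P=cam('wrist')
hsv=cv2.cvtColor(im,cv2.COLOR_BGR2HSV)
m=cv2.inRange(hsv,(5,170,90),(20,255,255));m[:100]=0
c=max(cv2.findContours(m,0,2)[0],key=cv2.contourArea)
ap=cv2.approxPolyDP(c,4,True)[:,0];print(ap.tolist())
pts=c[:,0]
for n,z,f in(('front',.0015,lambda p:p[:,0]),):
    print(np.round(ray('wrist',ap,z,P)[:,:2],4).tolist());print(np.round(ray('wrist',ap,.018,P)[:,:2],4).tolist())
pc=[[323,50],[453,57],[310,172]];print('plate',[np.round(ray('wrist',p,z,P)[0],4).tolist() for p,z in zip(pc,(.030,.030+.0078,.0222))])
cv2.imwrite('pics/w1c.png',cv2.resize(im[20:220,180:480],None,fx=2.6,fy=2.6,interpolation=cv2.INTER_CUBIC))
```

```text
[[287, 140], [263, 141], [269, 143], [259, 149], [250, 145], [259, 141], [210, 144], [212, 180], [286, 174]]
[[0.5136, 0.1127], [0.4832, 0.1115], [0.4909, 0.1089], [0.4782, 0.1013], [0.4667, 0.1064], [0.4782, 0.1115], [0.4159, 0.1077], [0.4163, 0.0603], [0.5137, 0.0684]]
[[0.5119, 0.1148], [0.4828, 0.1136], [0.4901, 0.1112], [0.478, 0.1039], [0.467, 0.1088], [0.478, 0.1136], [0.4184, 0.11], [0.4189, 0.0647], [0.5119, 0.0725]]
plate [[0.5462, 0.2122, 0.03], [0.682, 0.2043, 0.0378], [0.5411, 0.0761, 0.0222]]
```

View pics/w1c.png

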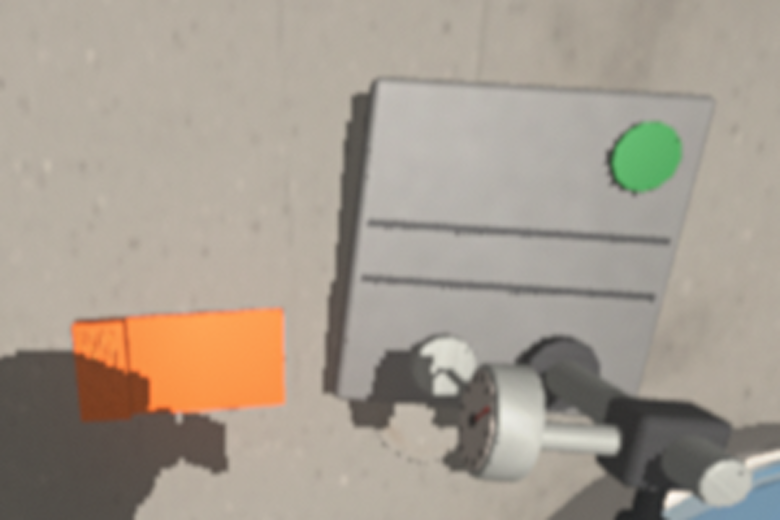

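Run:
```python
from h import *
P=cam('wrist')
f=ray('wrist',[[289,138.5],[289.4,175.4]],.0015,P)[:,:2];b=ray('wrist',[[207.7,144.2],[211.5,181.2]],.018,P)[:,:2]
print(f,b);F=f.mean(0);B=b.mean(0);d=F-B;L=np.hypot(*d);d/=L;print(F,B,'len',L,'wid',np.hypot(*(f[0]-f[1])),np.hypot(*(b[0]-b[1])),'yaw',np.degrees(np.arctan2(d[1],d[0])))
n=f[0]-f[1];m=b[0]-b[1];print([np.degrees(np.arctan2(-v[0],v[1])) for v in(n,m)])
print('origin',(B+d*.05))
for foot in([.5565,.0915],[.5578,.0913]):
    r=np.array(foot)-B;print('foot in shim',d@r-.05,d[0]*r[1]-d[1]*r[0])
```

```text
[[0.5160858  0.11459699]
 [0.51822772 0.06654787]] [[0.41562578 0.10978247]
 [0.41815685 0.06317757]]
[0.51715676 0.09057243] [0.41689131 0.08648002] len 0.10034892741862905 wid 0.04809683193070273 0.046673581106138 yaw 2.3372729207061846
[np.float64(2.5524267743628464), np.float64(3.108628896808829)]
origin [0.46684972 0.08851911]
foot in shim 0.0896972673946995 -0.0006776878318122959
foot in shim 0.0909880295351869 -0.0009305377807627526
```

```bash
python3 -m creep '[-1,-32,0,-2.3,-1,-1,-32,0,0,-1,-1,-32,0,0,-1,0,0,40,0,-1,0,0,45,0,-1,0,0,45,0,-1,0,0,0,0,-1,0,0,0,0,-1]'
```

```text
time_s: 2.7
ee_pos: [0.3794, 0.0794, 0.088]
tool_rot: [-180.0, -0.0, 92.3]
force: [1.6, 0.3, 0.5]
finger_gap: -0.0001
grip_force: 0.0
```

```bash
python3 -m creep '[5.5,0,35,0,-1,0,0,25,0,-1,0,0,8,0,-1,0,0,0,0,-1,0,0,0,0,-1]'
python3 - <<'E'
from h import *
look('wrist','w2',["short_foot","shim","plate_centre"])
E
```

```text
time_s: 3.2
ee_pos: [0.3797, 0.0852, 0.0208]
tool_rot: [179.8, 0.0, 92.3]
force: [-0.7, 0.4, 0.5]
finger_gap: -0.0003
grip_force: 0.0
3.2 [0.3797 0.0852 0.0208] [1.7984e+02 2.0000e-02 9.2300e+01] cam [0.375 0.161 0.178]
short_foot []
shim [([0.4659, 0.1, 0.0033], 0.78)]
plate_centre []
```

View pics/w2.png

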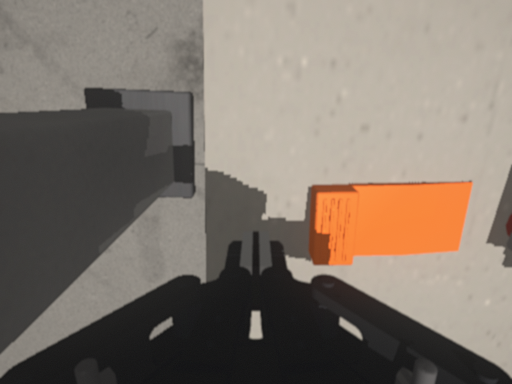

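Run:
```python
from h import *
K,R,t=cam('wrist')
def pr(p): q=K@(R@np.array(p)+t);return (q[:2]/q[2]).round(1)
print(pr([.3797,.0852,.007]),pr([.3797,.0962,.007]),pr([.3797-.0145,.0962,.007]),pr([.3797+.0145,.0962,.007]))
P=(K,R,t)
b=ray('wrist',[[310,187],[313,264]],.018,P)[:,:2];f=ray('wrist',[[471,181],[461,250]],.0015,P)[:,:2];print(b,f);B=b.mean(0);d=f.mean(0)-B;print(B,np.hypot(*d),np.degrees(np.arctan2(d[1],d[0])))
```

```text
[258.6 226.1] [259.3 209.8] [236.  208.9] [282.6 210.7]
[[0.40750597 0.11539771]
 [0.41413366 0.0659748 ]] [[0.5108992  0.11862273]
 [0.51663555 0.07076279]]
[0.41081981 0.09068625] 0.10302549771686442 2.228708970694689
```

Run:
```python
from h import *
im=cv2.imread('pics/w2.png')[170:350,200:420]
im=np.clip(im.astype(float)*1.0,0,255);im=255*(im/255)**.5
cv2.imwrite('pics/w2c.png',cv2.resize(im.astype(np.uint8),None,fx=3.2,fy=3.2,interpolation=cv2.INTER_CUBIC))
```

```text
(no output)
```

View pics/w2c.png

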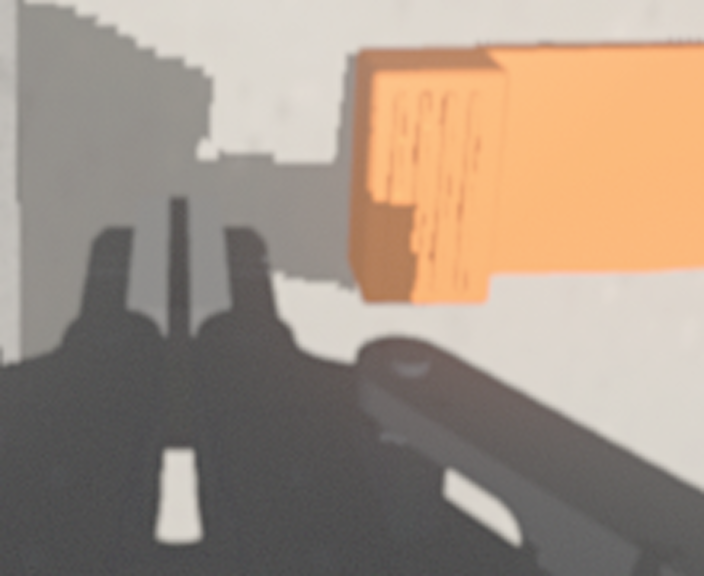

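Run:
```python
from h import *
P=cam('wrist')
b=ray('wrist',[[317.2,191.9],[314,263.8]],.018,P)[:,:2];b0=ray('wrist',[[312.5,186]],0,P);f=ray('wrist',[[471,181],[461,250]],.0015,P)[:,:2];print(b,b0);B=b.mean(0);d=f.mean(0)-B;print(B,np.hypot(*d),np.degrees(np.arctan2(d[1],d[0])))
im=cv2.imread('pics/w2.png')
for r in(205,212,219,226,233):print(r,im[r,225:300:4].mean(1).round().astype(int) if 0 else im[r,225:300:4,1].tolist())
```

```text
[[0.4118967  0.11265555]
 [0.41473781 0.06613952]] [[0.41276283 0.11095731 0.        ]]
[0.41331726 0.08939753] 0.10058959381406274 3.017553789071676
205 [84, 83, 85, 83, 83, 83, 84, 84, 86, 86, 124, 182, 184, 183, 185, 180, 173, 182, 184]
212 [83, 82, 83, 82, 82, 82, 83, 84, 85, 84, 127, 184, 183, 179, 179, 182, 182, 182, 183]
219 [81, 80, 83, 81, 82, 82, 84, 86, 83, 108, 148, 83, 87, 85, 84, 122, 176, 176, 176]
226 [81, 82, 82, 81, 81, 81, 82, 82, 83, 84, 84, 84, 84, 85, 84, 84, 83, 84, 86]
233 [82, 83, 82, 81, 81, 81, 83, 43, 33, 83, 82, 83, 83, 83, 84, 82, 83, 84, 84]
```

```bash
python3 -m creep '[2,8,0,0,-1,0,8,0,0,-1,0,2,0,0,-1,0,2,0,0,-1,0,0,0,0,-1]';python3 -m creep '[0,3,0,0,-1,0,3,0,0,-1,0,0,0,0,-1]'; python3 -m creep '[0,3,0,0,-1,0,3,0,0,-1,0,0,0,0,-1]';  python3 - <<'E'
from h import *
im,P=look('wrist','w3',["shim","short_foot"])
m=cv2.inRange(cv2.cvtColor(im,cv2.COLOR_BGR2HSV),(5,170,60),(20,255,255))
c=max(cv2.findContours(m,0,2)[0],key=cv2.contourArea);print(cv2.approxPolyDP(c,3,True)[:,0].tolist())
E
```

```text
time_s: 3.9
ee_pos: [0.3986, 0.0881, 0.0192]
tool_rot: [-180.0, -0.0, 92.3]
force: [0.1, -0.0, 0.5]
finger_gap: 0.0
grip_force: 0.0
time_s: 4.2
ee_pos: [0.4049, 0.0883, 0.0194]
tool_rot: [180.0, 0.0, 92.3]
force: [-0.2, 0.2, -0.9]
finger_gap: -0.0001
grip_force: 0.0
time_s: 4.5
ee_pos: [0.4109, 0.0885, 0.0193]
tool_rot: [180.0, 0.0, 92.3]
force: [-0.1, 0.4, -0.0]
finger_gap: 0.0001
grip_force: 0.0
4.5 [0.4109 0.0885 0.0193] [179.97   0.    92.3 ] cam [0.406 0.164 0.176]
shim [([0.4653, 0.0935, 0.0002], 0.8)]
short_foot [([0.5545, 0.09, 0.0026], 0.95)]
[[422, 187], [266, 190], [263, 229], [270, 232], [271, 240], [283, 245], [288, 268], [300, 267], [304, 257], [411, 253]]
```

Run:
```python
from h import *
P=cam('wrist');print(ray('wrist',[[422,187],[411,253]],.0015,P)[:,:2],ray('wrist',[[266,189]],0.0,P)[:,:2])
```

```text
[[0.51166657 0.11718002]
 [0.5139537  0.07113777]] [[0.41464601 0.11142481]]
```

View pics/w3.png

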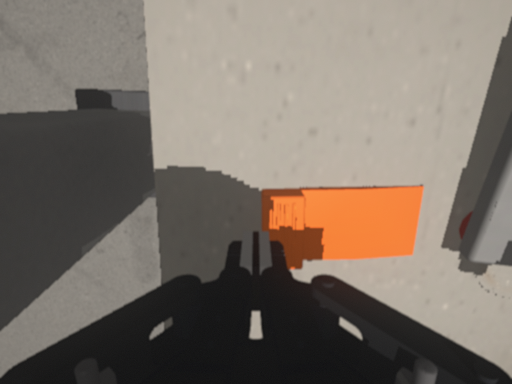

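Run:
```python
from h import *
K,R,t=cam('wrist');print(K.round(1).tolist(),R.round(3).tolist(),(-R.T@t).round(4))
C=-R.T@t
for z in(.005,.015,.025,.035,.045,.055):print(z,ray('wrist',[[256,232],[233,242],[283,242],[272,242]],z,(K,R,t)).round(4)[:,:2].tolist())
```

```text
[[292.3, 0.0, 255.4], [0.0, 292.3, 191.0], [0.0, 0.0, 1.0]] [[0.999, 0.041, -0.001], [0.039, -0.954, 0.296], [0.011, -0.296, -0.955]] [0.406  0.1644 0.1764]
0.005 [[0.4095, 0.0839], [0.3949, 0.0762], [0.4273, 0.0775], [0.4201, 0.0772]]
0.015 [[0.4093, 0.0886], [0.3955, 0.0813], [0.426, 0.0826], [0.4193, 0.0823]]
0.025 [[0.4091, 0.0933], [0.3962, 0.0865], [0.4248, 0.0876], [0.4185, 0.0874]]
0.035 [[0.4089, 0.098], [0.3968, 0.0916], [0.4235, 0.0927], [0.4177, 0.0925]]
0.045 [[0.4087, 0.1027], [0.3974, 0.0968], [0.4223, 0.0978], [0.4168, 0.0976]]
0.055 [[0.4085, 0.1074], [0.3981, 0.1019], [0.4211, 0.1029], [0.416, 0.1026]]
```

```bash
python3 -m creep '[0,3,0,0,-1,0,3,0,0,-1,0,2,0,0,-1,0,0,0,0,-1]';  cat >> h.py <<'E'
def shimfront(name):
    im,P=look('wrist',name,["shim","short_foot"])
    m=cv2.inRange(cv2.cvtColor(im,cv2.COLOR_BGR2HSV),(5,170,60),(20,255,255))
    c=max(cv2.findContours(m,0,2)[0],key=cv2.contourArea);a=cv2.approxPolyDP(c,3,True)[:,0]
    print(a.tolist());print(ray('wrist',a,.0015,P)[:,:2].round(4).tolist())
    return im,P
E
python3 -c "
from h import *
shimfront('w4')"
```

```text
time_s: 5.05
ee_pos: [0.4188, 0.0889, 0.0193]
tool_rot: [180.0, 0.0, 92.3]
force: [0.2, -0.0, -0.5]
finger_gap: 0.0001
grip_force: 0.0
5.05 [0.4188 0.0889 0.0193] [179.98   0.    92.3 ] cam [0.414 0.165 0.176]
shim [([0.4652, 0.0966, 0.001], 0.81)]
short_foot [([0.5561, 0.0933, -0.0017], 0.6)]
[[409, 186], [251, 190], [250, 229], [267, 229], [270, 239], [283, 245], [287, 267], [288, 260], [294, 257], [400, 252]]
[[0.512, 0.1178], [0.4137, 0.1111], [0.414, 0.0845], [0.4251, 0.0849], [0.4275, 0.0778], [0.4363, 0.0738], [0.4402, 0.0573], [0.4405, 0.0627], [0.4444, 0.0652], [0.515, 0.0718]]
```

```bash
python3 -m creep '[0,-12,0,0,-1,0,-20,0,0,-1,0,0,0,0,-1]';python3 -m creep '[0,0,2,0,-1,0,0,2,0,-1,0,0,0,0,-1]';python3 -m creep '[0,0,1,0,-1,0,0,0,0,-1]';python3 -m creep '[0,0,1,0,-1,0,0,0,0,-1]'
```

```text
time_s: 5.5
ee_pos: [0.3841, 0.0878, 0.0192]
tool_rot: [-179.8, -0.0, 92.3]
force: [-1.0, 0.0, -0.0]
finger_gap: -0.0001
grip_force: 0.0
time_s: 5.8
ee_pos: [0.3871, 0.0876, 0.0151]
tool_rot: [180.0, 0.0, 92.3]
force: [-0.6, 0.1, 0.3]
finger_gap: 0.0001
grip_force: 0.0
time_s: 6.0
ee_pos: [0.3866, 0.0876, 0.0142]
tool_rot: [-180.0, -0.0, 92.3]
force: [0.0, -0.4, 1.0]
finger_gap: -0.0003
grip_force: 0.0
time_s: 6.2
ee_pos: [0.3865, 0.0876, 0.0132]
tool_rot: [-180.0, -0.0, 92.3]
force: [0.3, -0.2, -1.2]
finger_gap: 0.0001
grip_force: 0.0
```

```bash
for i in 1 2; do :; done; python3 -m creep '[0,0,1,0,-1,0,0,1,0,-1,0,0,0,0,-1]'|grep -E "ee|force:";python3 -m creep '[0,0,1,0,-1,0,0,1,0,-1,0,0,0,0,-1]'|grep -E "ee|force:";python3 -m creep '[0,0,1,0,-1,0,0,1,0,-1,0,0,0,0,-1]'|grep -E "ee|force:"
```

```text
ee_pos: [0.3864, 0.0876, 0.0112]
force: [0.3, -0.5, 0.2]
grip_force: 0.0
ee_pos: [0.3864, 0.0876, 0.0092]
force: [0.4, 0.6, -0.4]
grip_force: 0.0
ee_pos: [0.3864, 0.0876, 0.0072]
force: [-0.5, -0.7, -0.2]
grip_force: 0.0
```

Run:
```python
from h import *
im=ctrl.snapshot('side');K,R,t=cam('side')
q=K@(R@np.array([.3865,.0876,.01])+t);u,v=(q[:2]/q[2]).astype(int);print(u,v)
a=im[max(0,v-70):v+30,u-60:u+70];cv2.imwrite('pics/s5.png',cv2.resize((255*(a/255)**.6).astype(np.uint8),None,fx=6,fy=6,interpolation=cv2.INTER_CUBIC))
```

```text
219 195
```

View pics/s5.png

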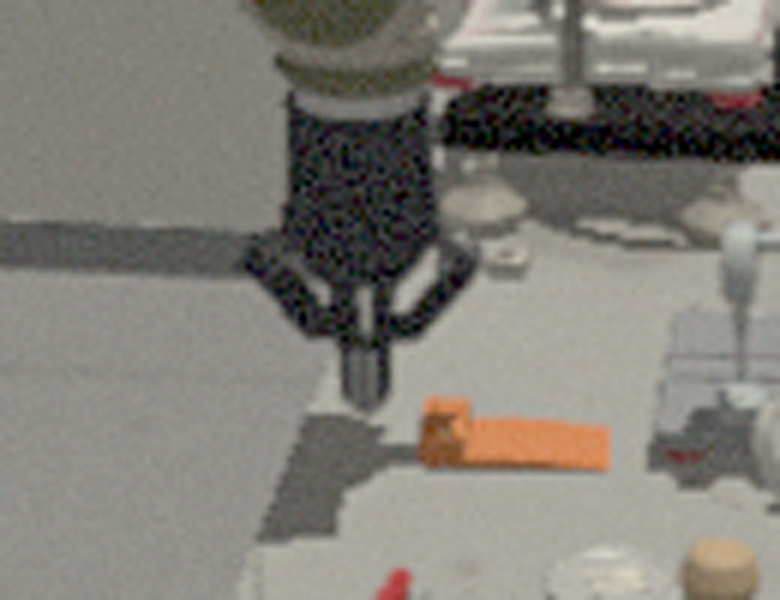

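```bash
f(){ grep -E "ee|force:"; }; python3 -m creep '[0,0,2,0,-1,0,0,2,0,-1,0,0,0,0,-1]'|f;python3 -m creep '[0,0,1,0,-1,0,0,1,0,-1,0,0,0,0,-1]'|f;python3 -m creep '[0,0,1,0,-1,0,0,1,0,-1,0,0,0,0,-1]'|f;python3 -m creep '[0,0,1,0,-1,0,0,1,0,-1,0,0,0,0,-1]'|f
```

```text
ee_pos: [0.3863, 0.0876, 0.0031]
force: [0.5, 0.3, -0.2]
grip_force: 0.0
ee_pos: [0.3864, 0.0876, 0.0012]
force: [-0.3, -0.2, 0.4]
grip_force: 0.0
ee_pos: [0.3864, 0.0876, -0.0008]
force: [-0.2, -0.1, -0.5]
grip_force: 0.0
ee_pos: [0.3864, 0.0876, -0.0028]
force: [0.3, -0.0, 0.0]
grip_force: 0.0
```

```bash
f(){ grep -E "ee|force:"; }; python3 -m creep '[0,0,1,0,-1,0,0,1,0,-1,0,0,0,0,-1]'|f;python3 -m creep '[0,0,1,0,-1,0,0,1,0,-1,0,0,0,0,-1]'|f
python3 -m creep '[0,0,1,0,-1,0,0,0,0,-1]'|f;python3 -m creep '[0,0,1,0,-1,0,0,0,0,-1]'|f
```

```text
ee_pos: [0.3864, 0.0876, -0.0048]
force: [-0.1, 0.1, -0.3]
grip_force: 0.0
ee_pos: [0.3864, 0.0876, -0.0068]
force: [-0.6, -0.4, 0.0]
grip_force: 0.0
ee_pos: [0.3864, 0.0876, -0.0078]
force: [-0.2, 1.0, -0.6]
grip_force: 0.0
ee_pos: [0.3864, 0.0876, -0.0088]
force: [-0.3, -0.3, -0.4]
grip_force: 0.0
```

```bash
python3 -m creep '[0,8,0,0,-1,0,6,0,0,-1,0,4,0,0,-1,0,4,0,0,-1,0,3,0,0,-1,0,0,0,0,-1]';  python3 -c "
from h import *
shimfront('w6')"
```

```text
time_s: 9.95
ee_pos: [0.4119, 0.0886, -0.0087]
tool_rot: [180.0, 0.0, 92.3]
force: [-0.6, -0.2, 0.6]
finger_gap: -0.0003
grip_force: 0.0
9.95 [ 0.4119  0.0886 -0.0087] [179.98   0.    92.3 ] cam [0.407 0.164 0.148]
shim [([0.4764, 0.0945, 0.0059], 0.78)]
short_foot []
[[283, 208], [282, 243], [293, 277], [310, 282], [315, 275], [329, 274], [353, 286], [452, 280], [470, 204]]
[[0.4244, 0.11], [0.4253, 0.0893], [0.4331, 0.0678], [0.4432, 0.0649], [0.4457, 0.0696], [0.4537, 0.0706], [0.4686, 0.0632], [0.5255, 0.0696], [0.5239, 0.1164]]
```

```bash
f(){ grep -E "time|ee|force:"; }; python3 -m creep '[0,5,0,0,-1,0,5,0,0,-1,0,5,0,0,-1,0,5,0,0,-1,0,5,0,0,-1,0,0,0,0,-1]'|f;python3 -m creep '[0,3,0,0,-1,0,3,0,0,-1,0,3,0,0,-1,0,3,0,0,-1,0,3,0,0,-1]'|f;  python3 -c "
from h import *
shimfront('w7')"
```

```text
time_s: 10.7
ee_pos: [0.4367, 0.0896, -0.0087]
force: [-1.3, 0.5, 1.0]
grip_force: 0.3
time_s: 11.2
ee_pos: [0.4517, 0.0902, -0.0087]
force: [-3.2, 0.0, 0.0]
grip_force: 1.1
11.2 [ 0.4517  0.0902 -0.0087] [-180.     0.    92.3] cam [0.447 0.166 0.148]
shim [([0.5154, 0.0972, 0.0008], 0.75)]
short_foot [([0.5544, 0.0912, 0.0008], 0.97)]
[[283, 207], [281, 242], [293, 277], [310, 282], [315, 275], [330, 274], [355, 286], [423, 283], [423, 251], [435, 232], [443, 205]]
[[0.4642, 0.1122], [0.4645, 0.0915], [0.4729, 0.0694], [0.483, 0.0665], [0.4855, 0.0713], [0.4941, 0.0723], [0.5096, 0.0649], [0.5489, 0.0685], [0.5445, 0.0892], [0.5486, 0.1011], [0.5494, 0.1169]]
```

```bash
f(){ grep -E "time|ee|force:"; }; python3 -m creep '[0,3,0,0,-1,0,3,0,0,-1,0,3,0,0,-1,0,3,0,0,-1,0,3,0,0,-1]'|f;python3 -m creep '[0,3,0,0,-1,0,3,0,0,-1,0,3,0,0,-1]'|f;python3 -m creep '[0,3,0,0,-1,0,3,0,0,-1,0,3,0,0,-1,0,2,0,0,-1]'|f;   python3 -c "
from h import *
shimfront('w8')
look('scene','c8',['plate_centre','short_foot','check_pad','gauge_stand','shim'])"
```

```text
time_s: 11.85
ee_pos: [0.4666, 0.0908, -0.0087]
force: [-3.3, 0.3, 1.9]
grip_force: 1.7
time_s: 12.15
ee_pos: [0.4756, 0.0912, -0.0087]
force: [-3.8, -0.5, 2.8]
grip_force: 1.9
time_s: 12.55
ee_pos: [0.486, 0.0917, -0.0087]
force: [-5.4, -0.5, 4.5]
grip_force: 3.3
12.55 [ 0.486   0.0917 -0.0087] [-1.7991e+02 -1.0000e-02  9.2300e+01] cam [0.482 0.167 0.148]
shim [([0.5495, 0.0982, 0.0014], 0.55)]
short_foot [([0.554, 0.0922, 0.004], 0.6)]
[[284, 206], [281, 242], [293, 277], [310, 282], [315, 275], [330, 274], [353, 287], [361, 285], [362, 253], [376, 206]]
[[0.499, 0.1143], [0.4988, 0.093], [0.5072, 0.0709], [0.5173, 0.068], [0.5198, 0.0728], [0.5283, 0.0738], [0.5428, 0.0657], [0.5473, 0.0672], [0.5447, 0.0881], [0.548, 0.1164]]
12.7 [ 0.4862  0.0917 -0.0087] [-179.96   -0.     92.31] cam [-0.424 -0.534  0.585]
plate_centre [([0.6143, 0.1405, 0.0304], 0.68)]
short_foot [([0.5545, 0.0959, 0.0053], 0.93)]
check_pad [([0.6147, 0.1443, 0.0305], 0.57)]
gauge_stand [([0.6155, 0.1401, -0.0009], 0.59)]
shim []
```

```bash
f(){ grep -E "time|ee|force:"; }; python3 -m creep '[0,2,0,0,-1,0,2,0,0,-1]'|f;python3 -m creep '[0,2,0,0,-1,0,2,0,0,-1]'|f;python3 -m creep '[0,2,0,0,-1]'|f;   python3 -c "
from h import *
im,P=shimfront('w9')
for t in['plate_centre','check_pad']:print(t,[(np.round(q['position'],4).tolist(),round(q['p'],2)) for q in ctrl.tip_of('wrist',t)[:2]])
"
```

```text
time_s: 13.2
ee_pos: [0.4899, 0.0918, -0.0087]
force: [-5.7, -0.6, 3.7]
grip_force: 3.2
time_s: 13.4
ee_pos: [0.4939, 0.092, -0.0087]
force: [-6.5, -0.2, 4.7]
grip_force: 3.3
time_s: 13.5
ee_pos: [0.4959, 0.0921, -0.0087]
force: [-5.2, -0.9, 3.5]
grip_force: 3.3
13.5 [ 0.4959  0.0921 -0.0087] [-179.93   -0.     92.3 ] cam [0.492 0.168 0.148]
shim []
short_foot [([0.5544, 0.0907, 0.0058], 0.69)]
[[355, 205], [283, 207], [281, 242], [294, 278], [305, 282], [318, 274], [341, 278]]
[[0.5467, 0.1168], [0.5084, 0.1141], [0.5087, 0.0934], [0.5178, 0.0706], [0.5244, 0.0682], [0.5314, 0.0739], [0.5449, 0.0718]]
plate_centre []
check_pad []
```

View pics/w9.png

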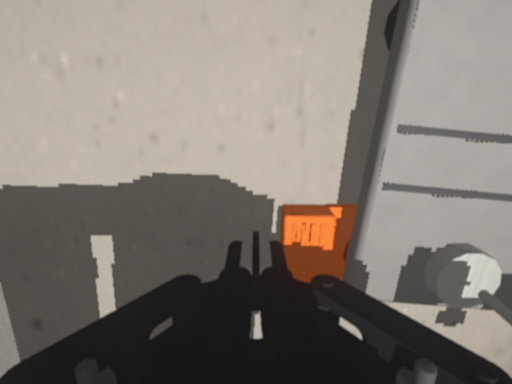

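Run:
```python
from h import *
P=cam('wrist')
im=cv2.imread('pics/w9.png');a=im[215:250:5,325:385].astype(int)
for r in a:print(' '.join(f"{x[2]-x[0]}/{x[1]}" for x in r[::3]))
print(ray('wrist',[[334,225],[336,212]],.018,P)[:,:2],ray('wrist',[[355,235],[357,205]],.016,P)[:,:2],ray('wrist',[[368,235]],.030,P)[:,:2],ray('wrist',[[405,30],[358,265]],.030,P)[:,:2])
```

```text
142/92 140/92 138/89 173/111 184/141 187/127 88/64 90/66 89/66 89/66 35/68 9/69 9/70 9/100 8/132 10/151 9/165 9/165 10/164 9/164
185/141 186/140 184/141 184/125 91/65 90/65 91/67 91/66 90/66 89/66 13/69 10/69 9/77 9/115 9/139 10/160 9/166 10/164 9/163 9/164
186/138 186/138 185/140 183/124 93/64 93/65 91/65 91/65 91/65 64/66 9/69 10/69 8/90 9/127 11/147 10/166 10/167 10/167 10/166 9/166
185/138 187/139 186/139 175/109 91/65 92/65 93/64 92/65 92/65 31/67 11/68 10/71 9/105 11/136 10/157 10/167 11/167 10/167 9/164 9/165
188/139 187/139 189/137 133/85 93/65 94/64 93/65 92/64 89/64 13/67 11/68 10/80 10/119 10/142 10/163 11/166 9/165 9/165 10/165 9/166
187/137 188/137 189/135 103/68 95/64 93/64 93/64 92/65 53/57 12/67 10/68 10/93 10/128 10/148 10/163 10/162 9/162 10/165 10/166 10/165
189/137 189/136 188/136 96/63 95/64 94/64 93/64 63/38 16/62 11/67 11/71 10/107 11/135 11/156 12/162 10/162 9/163 10/165 10/165 9/165
[[0.53216484 0.11185283]
 [0.53230754 0.11860507]] [[0.54386031 0.10604884]
 [0.54257787 0.12185726]] [[0.54413867 0.11282231]] [[0.54491039 0.19441887]
 [0.54188909 0.09756708]]
```

```bash
f(){ grep -E "time|ee|force:"; }; python3 -m creep '[0,1.5,0,0,-1,0,1.5,0,0,-1]'|f;python3 -m creep '[0,-3,0,0,-1,0,-12,0,0,-1,0,-25,0,0,-1,0,0,-50,0,-1,0,0,-50,0,-1,0,0,-50,0,-1,0,0,-50,0,-1,0,0,0,0,-1]'|f
python3 - <<'E'
from h import *
im,P=look('wrist','w10',['plate_centre','short_foot','check_pad','shim','gauge_stand'])
cv2.imwrite('pics/w10c.png',cv2.resize(im[:260,200:],None,fx=2.4,fy=2.3,interpolation=cv2.INTER_CUBIC))
E
```

```text
time_s: 13.95
ee_pos: [0.4989, 0.0921, -0.0087]
force: [-5.3, 0.1, 4.2]
grip_force: 3.2
time_s: 14.75
ee_pos: [0.4628, 0.0904, 0.1977]
force: [0.5, -0.1, -0.8]
grip_force: 0.0
14.75 [0.4628 0.0904 0.1977] [1.7914e+02 8.0000e-02 9.2300e+01] cam [0.456 0.166 0.355]
plate_centre [([0.6141, 0.1451, 0.0293], 0.6)]
short_foot [([0.5537, 0.0923, 0.0064], 0.81)]
check_pad [([0.6621, 0.1864, 0.0316], 0.74), ([0.555, 0.0941, 0.0061], 0.51)]
shim [([0.565, 0.098, 0.0038], 0.96)]
gauge_stand [([0.617, 0.1431, 0.0028], 0.85), ([0.5307, -0.0997, -0.0009], 0.21)]
```

View pics/w10c.png

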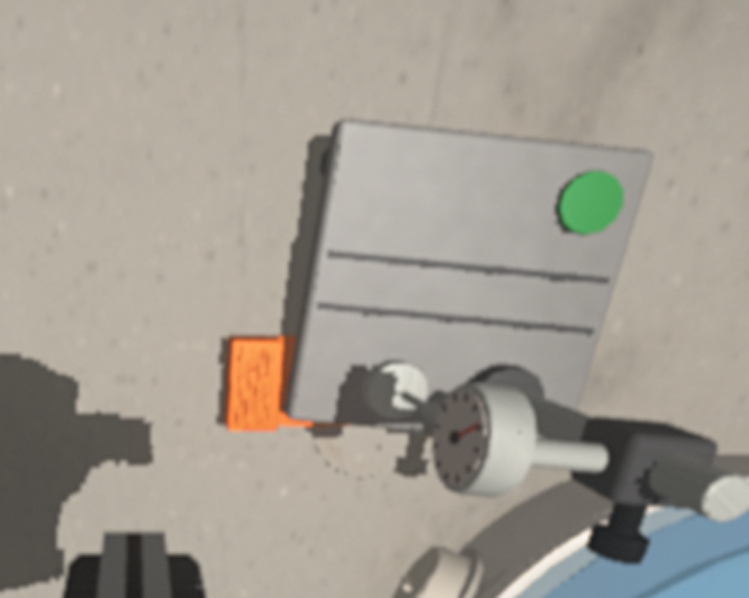

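Run:
```python
from h import *
P=cam('wrist');u=lambda l:np.array(l,float)/[2.4,2.3]+[200,0]
c=ray('wrist',u([[342,120],[652,152],[290,417]]),.030,P)[:,:2]
print(c.round(4).tolist(),np.hypot(*(c[0]-c[1])),np.hypot(*(c[0]-c[2])))
e=c[1]-c[0];y1=np.arctan2(e[1],e[0]);e=c[0]-c[2];y2=np.arctan2(-e[0],e[1]);print(np.degrees([y1,y2]))
y=(y1+y2)/2;R=np.array([[np.cos(y),-np.sin(y)],[np.sin(y),np.cos(y)]])
ctr=(c[1]+c[2])/2;print('ctr',ctr,'foot',ctr+R@[-.054,-.054],'pad',ctr+R@[.045,.045])
print('tail back',ray('wrist',u([[231,338],[228,430]]),.018,P)[:,:2].round(4).tolist(),'tail front',ray('wrist',u([[284,338],[281,427]]),.018,P)[:,:2].round(4).tolist())
print('pad',ray('wrist',u([[591,202]]),.034,P))
```

```text
[[0.5382, 0.2155], [0.6689, 0.2081], [0.531, 0.0827]] 0.13091560264769111 0.13297844801419723
[-3.25983145 -3.12993692]
ctr [0.59996266 0.14538472] foot [0.54303705 0.0944782 ] pad [0.64740068 0.18780683]
tail back [[0.5019, 0.1183], [0.5043, 0.0714]] tail front [[0.5268, 0.1193], [0.53, 0.0741]]
pad [[0.64592569 0.18640854 0.034     ]]
```

Run:
```python
from h import *
im,P=look('wrist','w11',['plate_centre','short_foot','check_pad','shim','gauge_stand'])
cv2.imwrite('pics/w11c.png',cv2.resize(im[40:220,270:490],None,fx=3.3,fy=3.3,interpolation=cv2.INTER_CUBIC))
np.savez('P11',K=P[0],R=P[1],t=P[2])
```

```text
15.05 [0.4591 0.0905 0.19  ] [-1.7986e+02 -1.0000e-02  9.2300e+01] cam [0.455 0.166 0.347]
plate_centre [([0.6178, 0.1443, 0.0273], 0.57)]
short_foot [([0.5551, 0.0931, 0.0053], 0.59)]
check_pad [([0.6606, 0.1828, 0.0317], 0.95)]
shim [([0.5639, 0.1006, 0.0011], 0.9)]
gauge_stand [([0.6143, 0.142, 0.0042], 0.77)]
```

View pics/w11c.png

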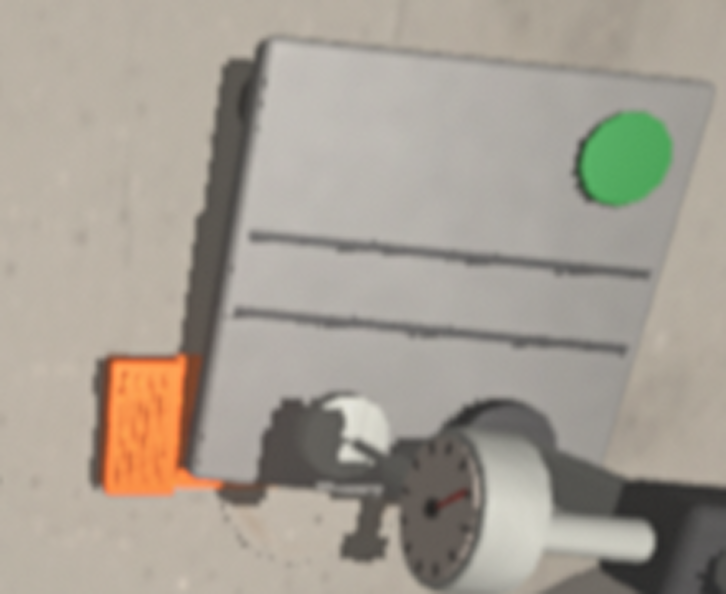

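That crop was one over the picture limit, so I'll view no more pictures. It shows the tail block left of the plate's front-right corner with a small gap, and the green pad at crop (627,158), which is about pixel (460,88).

Run:
```python
from h import *
z=np.load('P11.npz');P=(z['K'],z['R'],z['t']);u=lambda l:np.array(l,float)/3.3+[270,40]
c=ray('wrist',u([[267,38],[714,84],[190,474]]),.030,P)[:,:2]
print(c.round(4).tolist(),np.hypot(*(c[0]-c[1])),np.hypot(*(c[0]-c[2])))
e=c[1]-c[0];y1=np.arctan2(e[1],e[0]);e=c[0]-c[2];y2=np.arctan2(-e[0],e[1]);print(np.degrees([y1,y2]))
y=(y1+y2)/2;R=np.array([[np.cos(y),-np.sin(y)],[np.sin(y),np.cos(y)]])
print('foot from FR',c[2]+R@[.016,.016],'ctr',(c[1]+c[2])/2,'pad from BL',c[1]+R@[-.025,-.025])
print('tail back',ray('wrist',u([[107,360],[103,493]]),.018,P)[:,:2].round(4).tolist(),'front',ray('wrist',u([[183,358],[174,490]]),.018,P)[:,:2].round(4).tolist())
print('pad',ray('wrist',u([[627,158]]),.034,P))
```

```text
[[0.5465, 0.2164], [0.6834, 0.2092], [0.5389, 0.0803]] 0.13717421767862858 0.13631462365347338
[-3.00818188 -3.20172714]
foot from FR [0.55569412 0.09543167] ctr [0.61115026 0.14477337] pad from BL [0.65713213 0.18561577]
tail back [[0.5091, 0.1162], [0.5119, 0.0688]] front [[0.535, 0.118], [0.537, 0.0709]]
pad [[0.65977171 0.18692163 0.034     ]]
```

```bash
f(){ grep -E "time|ee|force:"; }; python3 -m creep '[44,0,0,0,-1,43,0,0,0,-1,0,45,0,0,-1,0,45,0,0,-1,0,45,0,0,-1,0,45,0,0,-1,0,24,0,0,-1,0,0,0,0,-1]'|f;python3 -m creep '[0,0,40,0,-1,0,0,40,0,-1,0,0,40,0,-1,0,0,20,0,-1,0,0,0,0,-1,0,0,0,0,-1]'|f;  python3 -c "
from h import *
look('wrist','w12',['check_pad'])"
```

```text
time_s: 16.15
ee_pos: [0.6619, 0.1852, 0.1893]
force: [-0.5, 0.3, -0.7]
grip_force: 0.0
time_s: 16.75
ee_pos: [0.6598, 0.1858, 0.0524]
force: [0.6, -0.0, 1.0]
grip_force: 0.0
16.75 [0.6598 0.1858 0.0524] [179.95  -0.    92.31] cam [0.655 0.262 0.209]
check_pad [([0.6617, 0.1867, 0.0299], 0.85)]
```

Aligned over the pad; descending in small steps until contact.

```bash
f(){ grep -E "time|ee|force:"; }; python3 -m creep '[1,1,8,0,-1,0,0,8,0,-1,0,0,0,0,-1]'|f
python3 -m creep '[0,0,4,0,-1,0,0,0,0,-1]'|f
for_=x; python3 -m creep '[0,0,2,0,-1,0,0,2,0,-1,0,0,0,0,-1]'|f
python3 -m creep '[0,0,2,0,-1,0,0,0,0,-1]'|f
```

```text
time_s: 17.15
ee_pos: [0.66, 0.1866, 0.034]
force: [0.5, -0.4, -0.1]
grip_force: 0.0
time_s: 17.35
ee_pos: [0.6605, 0.1866, 0.0308]
force: [1.0, 0.7, -0.7]
grip_force: 0.0
time_s: 17.65
ee_pos: [0.6606, 0.1866, 0.027]
force: [0.3, 0.1, 0.6]
grip_force: 0.0
time_s: 17.85
ee_pos: [0.6606, 0.1867, 0.0251]
force: [-0.4, -0.8, 1.0]
grip_force: 0.0
```

```bash
f(){ grep -E "time|ee|force:"; }; python3 -m creep '[0,0,1,0,-1,0,0,1,0,-1,0,0,0,0,-1]'|f
python3 -m creep '[0,0,1,0,-1,0,0,0,0,-1]'|f
python3 -m creep '[0,0,1,0,-1,0,0,0,0,-1]'|f
python3 -m creep '[0,0,1,0,-1,0,0,0,0,-1]'|f
```

```text
time_s: 18.15
ee_pos: [0.6606, 0.1867, 0.0232]
force: [-0.6, 0.2, 0.0]
grip_force: 0.0
time_s: 18.35
ee_pos: [0.6607, 0.1867, 0.0222]
force: [0.2, 0.0, 0.3]
grip_force: 0.0
time_s: 18.55
ee_pos: [0.6606, 0.1867, 0.0212]
force: [-0.6, -0.7, 0.3]
grip_force: 0.0
time_s: 18.75
ee_pos: [0.6607, 0.1867, 0.0202]
force: [-0.4, 0.4, -0.6]
grip_force: 0.0
```

```bash
f(){ grep -E "time|ee|force:"; }; python3 -m creep '[0,0,0.5,0,-1,0,0,0,0,-1]'|f
python3 -m creep '[0,0,0.5,0,-1,0,0,0,0,-1]'|f
python3 -m creep '[0,0,0.5,0,-1,0,0,0,0,-1]'|f
python3 -m creep '[0,0,0.5,0,-1,0,0,0,0,-1]'|f
```

```text
time_s: 18.95
ee_pos: [0.6607, 0.1867, 0.0201]
force: [-1.2, -0.3, 3.1]
grip_force: 1.5
time_s: 19.15
ee_pos: [0.6608, 0.1867, 0.0201]
force: [-2.5, -0.6, 5.8]
grip_force: 3.2
time_s: 19.35
ee_pos: [0.6608, 0.1867, 0.0201]
force: [-3.6, -0.8, 8.8]
grip_force: 4.6
time_s: 19.55
ee_pos: [0.6608, 0.1867, 0.0201]
force: [-5.7, -0.8, 12.3]
grip_force: 6.0
```

```bash
f(){ grep -E "time|ee|force:"; }; python3 -m creep '[0,-0.6,0,0,-1,0,0,0,0,-1]'|f
python3 -m creep '[0,0,0.5,0,-1,0,0,0,0,-1,0,0,0,0,-1,0,0,0,0,-1,0,0,0,0,-1]'|f
```

```text
time_s: 19.75
ee_pos: [0.6608, 0.1867, 0.02]
force: [-2.0, -0.2, 10.4]
grip_force: 5.2
time_s: 20.25
ee_pos: [0.6608, 0.1867, 0.02]
force: [-4.7, -0.2, 12.7]
grip_force: 6.7
```

Firm contact, no sinking. A little more force, then withdraw straight up and check.

```bash
f(){ grep -E "time|ee|force:"; }; python3 -m creep '[0,-0.5,0.5,0,-1,0,-0.2,0.4,0,-1,0,0,0,0,-1,0,0,0,0,-1,0,0,0,0,-1]'|f
python3 -m creep '[0,0,-4,0,-1,0,0,-10,0,-1,0,0,-40,0,-1,0,0,-50,0,-1,0,0,-50,0,-1,0,-45,0,0,-1,0,-45,0,0,-1,0,-45,0,0,-1]'|f
python3 -m creep '[0,-45,0,0,-1,0,0,0,0,-1,0,0,0,0,-1,0,0,0,0,-1,0,0,0,0,-1]'|f
python3 - <<'E'
from h import *
im,P=look('wrist','w13',['plate_centre','short_foot','check_pad','shim','gauge_stand'])
m=cv2.inRange(cv2.cvtColor(im,cv2.COLOR_BGR2HSV),(5,170,60),(20,255,255));c=max(cv2.findContours(m,0,2)[0],key=cv2.contourArea);a=cv2.approxPolyDP(c,2,True)[:,0]
print(ray('wrist',a,.018,P)[:,:2].round(4).tolist())
g=cv2.inRange(cv2.cvtColor(im,cv2.COLOR_BGR2HSV),(45,100,50),(80,255,255));M=cv2.moments(g,True);print('pad',ray('wrist',[M['m10']/M['m00'],M['m01']/M['m00']],.034,P))
old=cv2.imread('pics/w11.png');z=np.load('P11.npz');g=cv2.inRange(cv2.cvtColor(old,cv2.COLOR_BGR2HSV),(45,100,50),(80,255,255));M=cv2.moments(g,True);print('old',ray('wrist',[M['m10']/M['m00'],M['m01']/M['m00']],.034,(z['K'],z['R'],z['t'])))
look('scene','c13',['plate_centre','short_foot','check_pad','gauge_stand'])
# plate masks
for n in('side','scene'):
    pass
E
```

```text
time_s: 20.75
ee_pos: [0.6609, 0.1867, 0.02]
force: [-3.4, -1.4, 15.7]
grip_force: 8.5
time_s: 21.55
ee_pos: [0.5227, 0.1811, 0.1712]
force: [0.9, -0.3, -0.4]
grip_force: 0.0
time_s: 22.05
ee_pos: [0.4806, 0.1794, 0.1709]
force: [-0.1, -0.6, 0.8]
grip_force: 0.0
22.05 [0.4806 0.1794 0.1709] [179.97  -0.    92.28] cam [0.476 0.255 0.328]
plate_centre [([0.6133, 0.146, 0.0284], 0.79)]
short_foot [([0.5563, 0.0919, 0.0043], 0.92)]
check_pad [([0.6632, 0.1863, 0.0315], 0.62)]
shim []
gauge_stand [([0.6142, 0.1445, 0.0004], 0.67)]
[[0.5351, 0.123], [0.511, 0.1208], [0.5101, 0.0991], [0.5153, 0.0928], [0.5204, 0.0703], [0.5336, 0.0708], [0.539, 0.0778], [0.5388, 0.1194]]
pad [[0.65853372 0.18734301 0.034     ]]
old [[0.65855793 0.18699992 0.034     ]]
22.35 [0.4798 0.1794 0.1708] [-179.99    0.     92.29] cam [-0.424 -0.534  0.585]
plate_centre [([0.6136, 0.1444, 0.0301], 0.81), ([0.5294, -0.092, -0.0019], 0.39)]
short_foot [([0.5574, 0.0921, 0.003], 0.97)]
check_pad [([0.6567, 0.1827, 0.0307], 0.4)]
gauge_stand [([0.6155, 0.1426, 0.0035], 0.76)]
```

```bash
python3 -c "
from plant import ctrl
print(ctrl.job_done())"
```

```text
the job is handed in; nothing more can be done
None
```

The job is handed in. The shim sits under the red foot, which rests on the flat step about 4 mm behind the shim's origin. The stand reads level, and the green pad took about 16 N without giving. The stand has not shifted measurably, and I viewed 11 pictures, one over the limit of 10.

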